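Set the stock tags on the sample-tube bins

TASK

Each tube bin on the bench has a two-sided hinged tag standing in front of it. With a fingertip, gently push over whichever tags are wrong, so that every completely full bin shows the green face up and every bin that is not full shows red. Only push the tags, do not pinch them, and leave the bottle, the tube rack and the tape roll where they are.

Things in the scene. Friction and masses are not known exactly. Their poses are not given: they have to be found in the camera images.
- board: Grey flat board lying fixed on the bench, 250 (x) x 510 (y) x 12 mm; origin at the centre of its underside. Four bins stand in a row along its y axis on its far (+x) half, 125 mm apart, with one flip-tag holder in front of each. Everything on the board shares its yaw.
- bin_a: Blue open stock bin, 110 (x) x 105 (y) x 60 mm high, fixed on the board (caps reach 64 mm above its underside), full: 20 white tubes with orange caps cover its whole floor. Origin at the centre of its underside, 12 mm above the bench. Which of the four places it has varies.
- bin_b: Blue open stock bin, 110 (x) x 105 (y) x 60 mm high, fixed on the board (caps reach 64 mm above its underside), NOT full: only 6 white tubes with orange caps at its near side, more than half of the floor bare. Origin at the centre of its underside, 12 mm above the bench. Which of the four places it has varies.
- bin_c: Blue open stock bin, 110 (x) x 105 (y) x 60 mm high, fixed on the board (caps reach 64 mm above its underside), full: 20 white tubes with orange caps cover its whole floor. Origin at the centre of its underside, 12 mm above the bench. Which of the four places it has varies.
- bin_d: Blue open stock bin, 110 (x) x 105 (y) x 60 mm high, fixed on the board (caps reach 64 mm above its underside), NOT full: empty. Origin at the centre of its underside, 12 mm above the bench. Which of the four places it has varies.
- holder1: Black tag holder fixed on the board: base 88 (x) x 22 (y) x 8 mm with two posts 36 mm high, 76 mm apart along its x axis. Origin at the centre of its underside, 12 mm above the bench. The hinge axis runs along its x axis, 33 mm above the origin. It belongs to the bin that stands straight behind it, 130 mm farther along its +x axis; which bin that is varies. Holders are 125 mm apart along y.
- tag1 (a joint): Hinge angle of the flip tag on holder1, rad, about the holder's +x axis; 0: upright. It swings freely and gravity tips it to a stop: at +0.75 it leans to the holder's -y side (right, seen from the robot), GREEN face up; at -0.75 it leans to the +y side (left), RED face up. Pushed past upright it falls over by itself to the other stop; under 2 N is needed.
- tag1_edge (a point): Centre of the white bead (4 mm radius) along the free edge of the tag on holder1, 46 mm from the hinge axis. The tag is a rigid plate 60 mm wide (along the hinge), 4 mm thick, 21 to 42 g, green on one face, red on the other. At a stop the bead is 31 mm beside and 34 mm above the hinge axis.
- holder2: Black tag holder fixed on the board: base 88 (x) x 22 (y) x 8 mm with two posts 36 mm high, 76 mm apart along its x axis. Origin at the centre of its underside, 12 mm above the bench. The hinge axis runs along its x axis, 33 mm above the origin. It belongs to the bin that stands straight behind it, 130 mm farther along its +x axis; which bin that is varies. Holders are 125 mm apart along y.
- tag2 (a joint): Hinge angle of the flip tag on holder2, rad, about the holder's +x axis; 0: upright. It swings freely and gravity tips it to a stop: at +0.75 it leans to the holder's -y side (right, seen from the robot), GREEN face up; at -0.75 it leans to the +y side (left), RED face up. Pushed past upright it falls over by itself to the other stop; under 2 N is needed.
- tag2_edge (a point): Centre of the white bead (4 mm radius) along the free edge of the tag on holder2, 46 mm from the hinge axis. The tag is a rigid plate 60 mm wide (along the hinge), 4 mm thick, 21 to 42 g, green on one face, red on the other. At a stop the bead is 31 mm beside and 34 mm above the hinge axis.
- holder3: Black tag holder fixed on the board: base 88 (x) x 22 (y) x 8 mm with two posts 36 mm high, 76 mm apart along its x axis. Origin at the centre of its underside, 12 mm above the bench. The hinge axis runs along its x axis, 33 mm above the origin. It belongs to the bin that stands straight behind it, 130 mm farther along its +x axis; which bin that is varies. Holders are 125 mm apart along y.
- tag3 (a joint): Hinge angle of the flip tag on holder3, rad, about the holder's +x axis; 0: upright. It swings freely and gravity tips it to a stop: at +0.75 it leans to the holder's -y side (right, seen from the robot), GREEN face up; at -0.75 it leans to the +y side (left), RED face up. Pushed past upright it falls over by itself to the other stop; under 2 N is needed.
- tag3_edge (a point): Centre of the white bead (4 mm radius) along the free edge of the tag on holder3, 46 mm from the hinge axis. The tag is a rigid plate 60 mm wide (along the hinge), 4 mm thick, 21 to 42 g, green on one face, red on the other. At a stop the bead is 31 mm beside and 34 mm above the hinge axis.
- holder4: Black tag holder fixed on the board: base 88 (x) x 22 (y) x 8 mm with two posts 36 mm high, 76 mm apart along its x axis. Origin at the centre of its underside, 12 mm above the bench. The hinge axis runs along its x axis, 33 mm above the origin. It belongs to the bin that stands straight behind it, 130 mm farther along its +x axis; which bin that is varies. Holders are 125 mm apart along y.
- tag4 (a joint): Hinge angle of the flip tag on holder4, rad, about the holder's +x axis; 0: upright. It swings freely and gravity tips it to a stop: at +0.75 it leans to the holder's -y side (right, seen from the robot), GREEN face up; at -0.75 it leans to the +y side (left), RED face up. Pushed past upright it falls over by itself to the other stop; under 2 N is needed.
- tag4_edge (a point): Centre of the white bead (4 mm radius) along the free edge of the tag on holder4, 46 mm from the hinge axis. The tag is a rigid plate 60 mm wide (along the hinge), 4 mm thick, 21 to 42 g, green on one face, red on the other. At a stop the bead is 31 mm beside and 34 mm above the hinge axis.
- bottle: Loose clear bottle with blue cap, 56 mm across, 125 mm high, beside the board on its left; origin at the centre of its underside. To be left alone.
- rack: Loose yellow tube rack 130 x 60 mm with five blue-capped tubes, 55 mm high, beside the board on its right; origin at the centre of its underside. To be left alone.
- tape: Loose brown roll of tape lying flat, 64 mm across, 24 mm high, on the bench just in front of the board; origin at the centre of its underside. To be left alone.

How it is judged:
By the outcome, as a careful person would: the job done as asked, in the order asked, and still so for the second after the job is handed in, with the robot touching nothing.
It also fails if it takes over 56 s, if anything falls off the work surface, if the arm or the gripper's body presses on something with over 40 N, if the wrist force passes 120 N, or if a joint passes its speed limit or range.

ROBOT

A 6-joint arm with a two-finger parallel gripper is mounted at the origin on the work surface. World frame = base frame: x ahead of the robot, y to its left, z up, the work surface at z = 0. Lengths are in m, angles in rad, forces in N, time in s.
With the tool pointing down it reaches from about 0.425 to 1.125 m from the base axis. Payload 14.9 kg.
Tool frame: the origin (TCP) lies at the very end of the fingers, on their centre line; the grasp point (between the pads) lies bot.tcp_to_grasp behind it (bot.tcp_to_grasp is the distance from the TCP to the grasp point, in m); z points along the fingers, y is the line along which they close (so a half turn about z gives the same grasp; the last joint's range is limited). The gripper opens to 91 mm and grips with 3 to 60 N. Pads are 32 mm wide; open, the fingers measure 118 mm over their backs; the gripper's body (76 mm by 178 mm) begins 60 mm behind the grasp point.
Start: joints at [-1.284, 0.379, 1.734, -0, 1.028, -0.033], TCP at [0.22, -0.665, 0.214] pointing down, gripper open.
Joint ranges: [-2.77, 2.77], [-0.74, 2.19], [0, 2.66], [-1.06, 4.2], [0.31, 2.87], [-3.08, 3.08]. Speed limits (rad/s): [1.89, 1.89, 2.39, 3.14, 3.14, 3.14].

INTERFACE

Orientations are given as [roll, pitch, yaw] about the fixed x, y, z axes, in that order (R = Rz(yaw) Ry(pitch) Rx(roll)).
In Python, from rig import bot gives the robot as it stands. The module is installed in compiled form; this text tells all that it offers.
- The arm moves only by the shell command python3 -m inch 'ROWS' [OPENING] [FORCE]. ROWS is JSON, a list of rows, each an object of numbers: "x", "y", "z": the shift along the tool's x, y, z in cm; "yaw": the turn about the tool's z in units of 5 degrees (1.0 is 5 degrees). A call has 1 to 20 rows; each row shifts and turns the commanded pose from where the row before left it, along the tool's axes as they then stand; what a row does not reach is not made up. A row lasts 1/12 s, in which the tool goes at most 41.7 mm and 7.16 degrees, less where a joint would pass 70% of its speed; a pose out of reach is approached as far as the arm can. A call with a gripper value outside its range is refused whole. OPENING is the gripper's target within -1 to 1 (shut at 1, half-way at 0, fully open at -1), set as the call begins (- or left out, the last holds). The fingers move at their own pace and stop on an object; FORCE is the grip in N (left out, the last holds). Time passes only in rows, so rows that do not move let the fingers close. It gives the time, the measured TCP pose, the force, the opening and the grip force at its end, in the units of the state.
- bot.state(): the state, without advancing time (a new reading comes with each control period).
- bot.camera(name): name is "scene" or "top"; returns the picture (420x560x3 uint8, blue, green, red); there is no depth.
- bot.calibration(name): a dict with "intrinsics" (3x3 intrinsics, pixels), "R" (3x3) and "t" (3): a world point X has camera coordinates R X + t. Camera axes: x right, y down, z forward; pixel columns grow to the right and rows downward; lengths in m; the calibration is good to about 2 mm. A picture is of the moment at which its call begins. calibration takes no time and is no camera call.
- bot.finish_job(): hands the job in; it is judged then, once.
Trained networks look in the newest picture that a camera, given by its name, has taken for a name from the list of things; names that differ only in an ending like _2 or _b are one class to them, and where a whole thing is asked for, a point or a joint stands for the part that bears it (a point fixed in the world has none). Each returns a list of dicts, best first, with "conf" (0 to 1); they miss things now and then, are a little off and sometimes report something else, mostly with a low value. They report only what shows in the picture. A call takes as long as a camera call.
- bot.look_for(query, camera): "uv" ([column, row] in pixels, amid what is visible of it).
- bot.place_of(query, camera): "uv" ([column, row] in pixels: a listed point, or the origin of a listed thing).
The state is a dict: "time": time; "joints": joint angles; "joint_velocities": joint speeds; "joint_efforts": joint torques, N m; "tool_pos": TCP position; "orientation": TCP orientation; "contact_force": force on the tool from outside, world axes, zero at the start; "ft_torque": the same for the moment, N m; "grip_width": opening from 0.0 (shut) to 1.0 (fully open); "gripper_force": force on a finger pad.
Only numpy, scipy, OpenCV 4.12 (cv2) and the standard library are available. Lean on these libraries where they do the work, as an engineer would, in place of code of your own. Each camera call takes 0.05 s, during which the arm holds its last target. There are 200 camera calls.

## Working session

There is one attempt and no reset: what is moved stays moved. The work goes in short steps, Python scripts to look and compute and a shell command to move; the robot and the scene stay as the last step left them, time stands still between calls to the robot, and variables do not carry over. Pictures are saved under pics/ and viewed, at most 10 in all, crops included, and the job is handed in when it is done.

```bash
mkdir -p pics; cat > h.py <<'E'
from rig import bot
import numpy as np, cv2
def ray(cam,uv,z):
    c=bot.calibration(cam);K,R,t=[np.array(c[k],float) for k in("intrinsics","R","t")]
    d=R.T@np.linalg.solve(K,[uv[0],uv[1],1]);o=-R.T@t
    return (o+d*(z-o[2])/d[2]).round(4)
def proj(cam,X):
    c=bot.calibration(cam);K,R,t=[np.array(c[k],float) for k in("intrinsics","R","t")]
    p=K@(R@np.array(X)+t);return (p[:2]/p[2]).round(1)
E
python3 - <<'E'
from h import *
for c in("scene","top"): cv2.imwrite(f"pics/{c}1.png",bot.camera(c))
for q,z in(("holder1",.012),("tag1_edge",.079),("bin_a",.012),("board",0),("tape",0),("bottle",0),("rack",0)):
    for r in bot.place_of(q,"top")[:5]: print(q,round(r["conf"],2),np.round(r["uv"],1),ray("top",r["uv"],z))
s=bot.state();print(s["time"],s["tool_pos"],s["orientation"],s["grip_width"],bot.tcp_to_grasp)
E
```

```text
holder1 0.88 [239.9 227.9] [0.5686 0.1182 0.012 ]
holder1 0.81 [291.1 228. ] [ 0.5669 -0.0102  0.012 ]
holder1 0.72 [191.3 227.2] [0.5718 0.2403 0.012 ]
holder1 0.65 [338.2 230.1] [ 0.5603 -0.128   0.012 ]
tag1_edge 0.78 [279.6 222.9] [0.5753 0.0173 0.079 ]
bin_a 0.95 [291.3 177.7] [ 0.6943 -0.0123  0.012 ]
bin_a 0.89 [344.5 176.1] [ 0.6967 -0.1468  0.012 ]
bin_a 0.62 [245.7 173.9] [0.7054 0.1031 0.012 ]
bin_a 0.6 [192.1 174.5] [0.7056 0.2391 0.012 ]
board 0.85 [271.3 197.1] [0.6469 0.0391 0.    ]
tape 0.71 [231.9 274.4] [0.4527 0.1398 0.    ]
bottle 0.93 [148.2 184. ] [0.6844 0.3536 0.    ]
rack 0.63 [403.9 209.1] [ 0.6122 -0.2965  0.    ]
0.45 [ 0.22004817 -0.66449218  0.21387505] [-3.14149917e+00 -1.69426830e-05  3.19785770e-01] 1.0008391188645582 0.0188
```

View pics/top1.png

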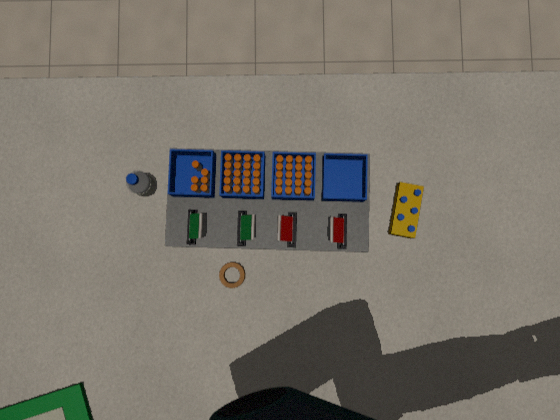

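View pics/scene1.png

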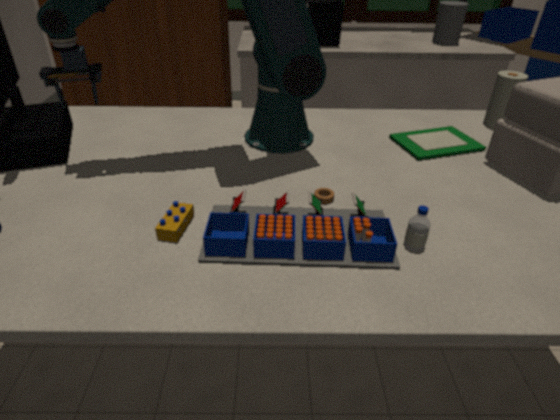

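The top picture shows the bins from left (+y). At col 192 there are 6 tubes with a green tag (wrong), and at col 243 a full bin with green (right). At col 294 there is a full bin with red (wrong), and at col 345 an empty bin with red (right). Tags 195 → red and 287 → green need flipping. Next I'll fit the board pose and the beads.

```bash
python3 - <<'E'
from h import *
from scipy.optimize import least_squares
im=bot.camera("top")
roi=im[205:255,165:375].astype(int)
hsv=cv2.cvtColor(im,cv2.COLOR_BGR2HSV)
m=((hsv[...,1]<40)&(hsv[...,2]>165)).astype(np.uint8);m[:205]=0;m[255:]=0;m[:,:168]=0;m[:,368:]=0
n,l,st,ce=cv2.connectedComponentsWithStats(m)
for i in range(1,n):
    if st[i,4]>8: print("white",st[i],ce[i].round(1),ray("top",ce[i],.079))
H=[];B=[]
for r in bot.place_of("holder1","top"):
    if r["conf"]>.4:H.append(ray("top",r["uv"],.012)[:2])
for r in bot.place_of("bin_a","top"):
    if r["conf"]>.4:B.append(ray("top",r["uv"],.012)[:2])
H=sorted(H,key=lambda p:-p[1]);B=sorted(B,key=lambda p:-p[1]);print(H,B)
off=np.array([187.5,62.5,-62.5,-187.5])/1e3
if len(H)==4==len(B):
    def f(p):
        c,s=np.cos(p[2]),np.sin(p[2]);R=np.array([[c,-s],[s,c]])
        P=[R@[x,y]+p[:2] for x in(0,.13) for y in off]
        return (np.array(P)-np.array(H+B)).ravel()
    s=least_squares(f,[.57,.05,0],loss="soft_l1",f_scale=.005);print(s.x,s.fun.reshape(-1,2).round(4))
c=cv2.resize(im[140:260,155:380],None,fx=3.5,fy=3.5,interpolation=cv2.INTER_CUBIC);cv2.imwrite("pics/crop.png",c)
E
```

```text
[array([0.5712, 0.2345]), array([0.5715, 0.1252]), array([ 0.5647, -0.0084]), array([ 0.5577, -0.136 ])] [array([0.6989, 0.2403]), array([0.7016, 0.1041]), array([ 0.6914, -0.0165]), array([ 0.6944, -0.1475])]
[ 0.56638104  0.05103986 -0.03327036] [[ 0.0014  0.0039]
 [-0.003  -0.0117]
 [-0.0004 -0.003 ]
 [ 0.0024 -0.0004]
 [ 0.0036 -0.0062]
 [-0.0032  0.0051]
 [ 0.0028  0.0008]
 [-0.0043  0.0068]]
```

View pics/crop.png

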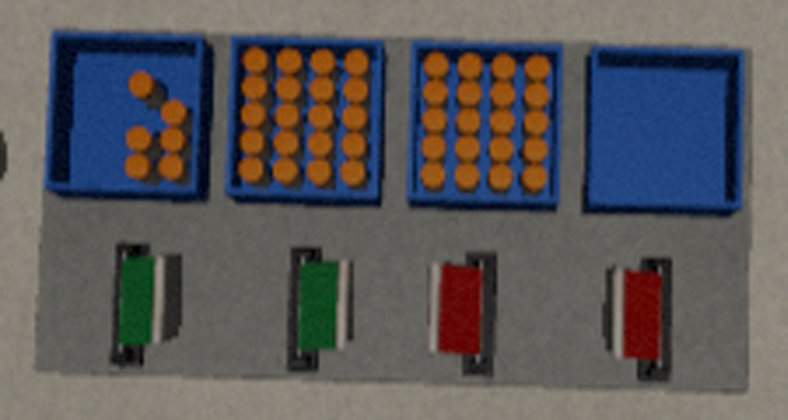

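The crop confirms the states. White beads are at crop columns 160, 344, 434 and 618, and the black holders at about 130, 305, 481 and 655. I'll compute positions from these.

```bash
python3 - <<'E'
from h import *
for u,v in((160,300),(344,305),(434,308),(618,313)): print(ray("top",(155+u/3.5,140+v/3.5),.079))
T=np.array([.56638,.05104]);a=-.0333;R=np.array([[np.cos(a),-np.sin(a)],[np.sin(a),np.cos(a)]])
for o,b in((.1875,-.031),(.0625,-.031),(-.0625,.031),(-.1875,.031)): print("fit hinge",R@[0,o]+T,"bead",R@[0,o+b]+T)
E
```

```text
[0.5708 0.2052 0.079 ]
[0.566 0.08  0.079]
[0.5632 0.0188 0.079 ]
[ 0.5584 -0.106   0.079 ]
fit hinge [0.5726226  0.23843605] bead [0.57159049 0.20745324]
fit hinge [0.56846087 0.11350535] bead [0.56742876 0.08252254]
fit hinge [ 0.56429913 -0.01142535] bead [0.56533124 0.01955746]
fit hinge [ 0.5601374  -0.13635605] bead [ 0.56116951 -0.10537324]
```

```bash
python3 -m inch '[{"yaw":1.01},{"yaw":1.01},{"yaw":1.01},{"yaw":1.01},{"x":1.3,"y":-3},{"x":1.3,"y":-3},{"x":1.3,"y":-3},{"x":1.3,"y":-3},{"x":1.3,"y":-3},{"x":1.3,"y":-3},{"x":1.3,"y":-3},{"x":1.3,"y":-3},{"x":1.3,"y":-3},{"x":1.3,"y":-3},{"x":1.3,"y":-3},{"x":1.3,"y":-3}]' 1 10
cat > go.py <<'E'
import sys
from h import *
from scipy.spatial.transform import Rotation as Ro
s=bot.state();M=Ro.from_euler("xyz",s["orientation"]).as_matrix()
for a in sys.argv[1:]:
    print(a,(M.T@(np.array(eval(a))-s["tool_pos"])*100).round(2))
print(s["time"],np.round(s["tool_pos"],4),np.round(s["orientation"],3),np.round(s["contact_force"],1))
E
python3 go.py "(.565,.05,.16)"
```

```text
(.565,.05,.16) [ 55.21 -56.99   5.39]
0.6 [ 0.2201 -0.6645  0.2139] [ 3.142 -0.     0.32 ] [-0.5 -0.5  0.5]invalid input
```

```bash
python3 -m inch '[{"x":0,"y":0,"z":0,"yaw":1.01},{"x":0,"y":0,"z":0,"yaw":1.01},{"x":0,"y":0,"z":0,"yaw":1.01},{"x":0,"y":0,"z":0,"yaw":1.01}]' 1 10;python3 go.py "(.565,.05,.16)"
```

```text
time: 0.93
tool_pos: [0.2201, -0.6645, 0.214]
orientation: [3.142, 0.0, -0.037]
contact_force: [0.0, -0.0, 0.6]
grip_width: 0.738
gripper_force: 0.0
(.565,.05,.16) [ 31.82 -72.68   5.39]
0.9333 [ 0.2201 -0.6645  0.214 ] [ 3.142  0.    -0.037] [ 0.  -0.   0.6]
```

All keys are required. Moving over to the gap beside tag 3.

```bash
python3 -m inch '[{"x":1.3,"y":-3,"z":0,"yaw":0},{"x":1.3,"y":-3,"z":0,"yaw":0},{"x":1.3,"y":-3,"z":0,"yaw":0},{"x":1.3,"y":-3,"z":0,"yaw":0},{"x":1.3,"y":-3,"z":0,"yaw":0},{"x":1.3,"y":-3,"z":0,"yaw":0},{"x":1.3,"y":-3,"z":0,"yaw":0},{"x":1.3,"y":-3,"z":0,"yaw":0},{"x":1.3,"y":-3,"z":0,"yaw":0},{"x":1.3,"y":-3,"z":0,"yaw":0},{"x":1.3,"y":-3,"z":0,"yaw":0},{"x":1.3,"y":-3,"z":0,"yaw":0},{"x":1.3,"y":-3,"z":0,"yaw":0},{"x":1.3,"y":-3,"z":0,"yaw":0},{"x":1.3,"y":-3,"z":0,"yaw":0},{"x":1.3,"y":-3,"z":0,"yaw":0},{"x":1.3,"y":-3,"z":0,"yaw":0},{"x":1.3,"y":-3,"z":0,"yaw":0}]' >/dev/null;python3 go.py "(.565,.05,.16)"
```

```text
(.565,.05,.16) [  8.68 -18.39   5.43]
2.4333 [ 0.4722 -0.1309  0.2142] [ 3.141e+00 -1.000e-03 -3.300e-02] [ 0.8 -0.5 -0.4]
```

```bash
python3 -m inch '[{"x":1.2,"y":-2.6,"z":0,"yaw":0},{"x":1.2,"y":-2.6,"z":0,"yaw":0},{"x":1.2,"y":-2.6,"z":0,"yaw":0},{"x":1.2,"y":-2.6,"z":0,"yaw":0},{"x":1.2,"y":-2.6,"z":0,"yaw":0},{"x":1.2,"y":-2.6,"z":0,"yaw":0},{"x":1.2,"y":-2.6,"z":0,"yaw":0},{"x":0,"y":0,"z":2.7,"yaw":0},{"x":0,"y":0,"z":2.7,"yaw":0},{"x":0,"y":0,"z":0,"yaw":0},{"x":0,"y":0,"z":0,"yaw":0}]' >/dev/null;python3 go.py "(.565,.05,.07)"
python3 - <<'E'
from h import *
im=bot.camera("top");print(bot.state()["grip_width"])
cv2.imwrite("pics/t2.png",cv2.resize(im[140:290,155:380],None,fx=3.5,fy=3.5))
E
```

```text
(.565,.05,.07) [ 0.44 -0.35  8.93]
3.35 [0.5608 0.0467 0.1594] [ 3.141e+00  3.000e-03 -3.300e-02] [ 0.6 -0.2 -0.2]
0.004248454180008356
```

View pics/t2.png

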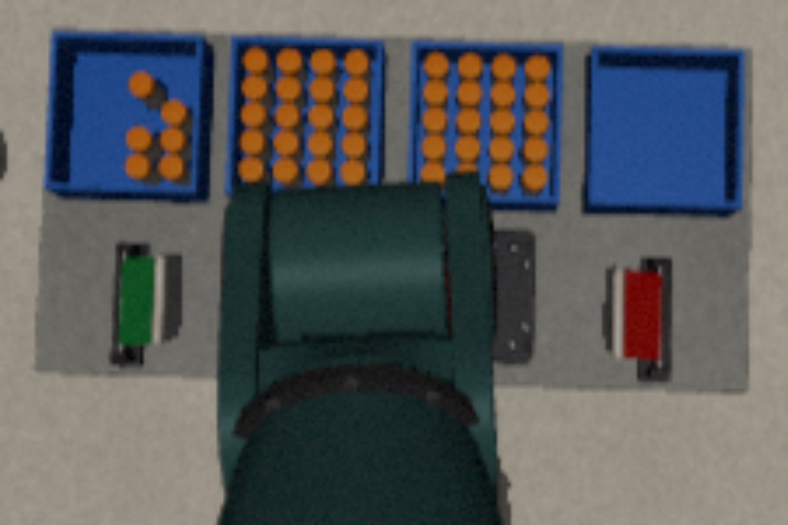

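The arm covers the tags but the other tags are unchanged. The tip is centred in the gap, so I'll descend and check the force.

```bash
python3 -m inch '[{"x":0.4,"y":-0.3,"z":0,"yaw":0},{"x":0,"y":0,"z":1.5,"yaw":0},{"x":0,"y":0,"z":1.5,"yaw":0},{"x":0,"y":0,"z":1.5,"yaw":0},{"x":0,"y":0,"z":1.5,"yaw":0},{"x":0,"y":0,"z":1.5,"yaw":0},{"x":0,"y":0,"z":1.4,"yaw":0},{"x":0,"y":0,"z":0,"yaw":0},{"x":0,"y":0,"z":0,"yaw":0}]' >/dev/null;python3 go.py "(.564,-.006,.07)"
```

```text
(.564,-.006,.07) [-0.05  5.55  0.19]
4.15 [0.5663 0.0495 0.0719] [-3.142e+00 -1.000e-03 -3.300e-02] [-0.3  0.5 -0.1]
```

```bash
python3 -m inch '[{"x":0,"y":0.7,"z":0.2,"yaw":0},{"x":0,"y":0.7,"z":0,"yaw":0},{"x":0,"y":0.7,"z":0,"yaw":0},{"x":0,"y":0.6,"z":0,"yaw":0},{"x":0,"y":0.6,"z":0,"yaw":0},{"x":0,"y":0.6,"z":0,"yaw":0},{"x":0,"y":0.6,"z":0,"yaw":0},{"x":0,"y":0.6,"z":0,"yaw":0},{"x":0,"y":0.5,"z":0,"yaw":0},{"x":0,"y":0,"z":0,"yaw":0},{"x":0,"y":0,"z":0,"yaw":0},{"x":0,"y":0,"z":0,"yaw":0}]';python3 go.py "(.565,.05,.07)"
```

```text
time: 5.15
tool_pos: [0.5638, -0.0063, 0.0689]
orientation: [-3.142, 0.0, -0.033]
contact_force: [0.0, 0.6, 0.3]
grip_width: 0.008
gripper_force: 0.0
(.565,.05,.07) [-0.06 -5.63 -0.11]
5.15 [ 0.5638 -0.0063  0.0689] [-3.142  0.    -0.033] [0.  0.6 0.3]
```

```bash
python3 -m inch '[{"x":0,"y":0,"z":-2,"yaw":0},{"x":0,"y":0,"z":-3,"yaw":0},{"x":0,"y":0,"z":-3,"yaw":0},{"x":0,"y":-2.4,"z":0,"yaw":0},{"x":0,"y":-2.4,"z":0,"yaw":0},{"x":0,"y":-2.4,"z":0,"yaw":0},{"x":0,"y":-2.4,"z":0,"yaw":0},{"x":0,"y":-2.4,"z":0,"yaw":0},{"x":0,"y":-2.4,"z":0,"yaw":0},{"x":0,"y":-2.4,"z":0,"yaw":0},{"x":0,"y":0,"z":0,"yaw":0},{"x":0,"y":0,"z":0,"yaw":0}]';python3 go.py "(.570,.165,.07)"
python3 - <<'E'
from h import *
im=bot.camera("top")
cv2.imwrite("pics/t3.png",cv2.resize(im[140:290,155:380],None,fx=3.5,fy=3.5))
E
```

```text
time: 6.15
tool_pos: [0.5691, 0.1626, 0.1488]
orientation: [3.142, 0.0, -0.031]
contact_force: [-0.3, 0.2, 0.1]
grip_width: 0.003
gripper_force: 0.0
(.570,.165,.07) [ 0.09 -0.24  7.88]
6.15 [0.5691 0.1626 0.1488] [ 3.142  0.    -0.031] [-0.3  0.2  0.1]
```

View pics/t3.png

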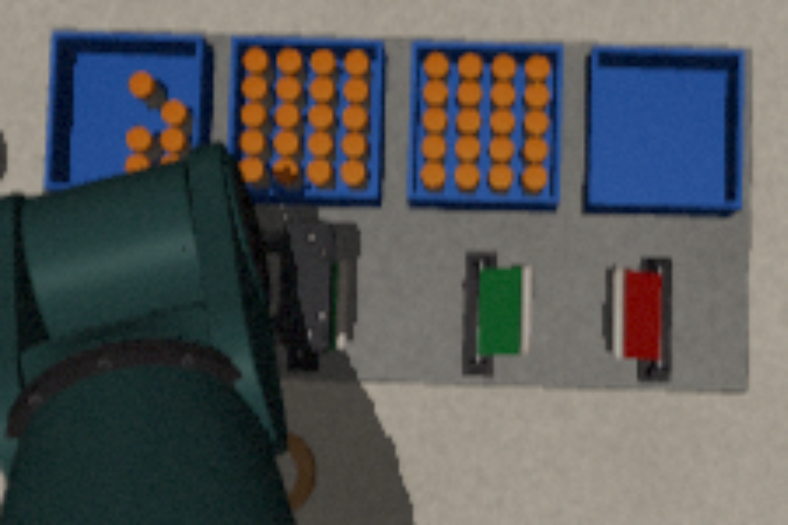

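Tag 3 now shows green (crop 500,310), and the second tag still stands as it was. Now the leftmost tag.

```bash
python3 -m inch '[{"x":0.1,"y":-0.2,"z":1.4,"yaw":0},{"x":0,"y":0,"z":1.5,"yaw":0},{"x":0,"y":0,"z":1.5,"yaw":0},{"x":0,"y":0,"z":1.5,"yaw":0},{"x":0,"y":0,"z":1.0,"yaw":0},{"x":0,"y":0,"z":1.0,"yaw":0},{"x":0,"y":0,"z":0,"yaw":0},{"x":0,"y":0,"z":0,"yaw":0}]' ;python3 go.py "(.572,.233,.07)"
```

```text
time: 6.87
tool_pos: [0.5702, 0.1632, 0.0695]
orientation: [3.141, 0.001, -0.033]
contact_force: [0.3, 0.7, 0.5]
grip_width: 0.004
gripper_force: 0.0
(.572,.233,.07) [-0.05 -6.99 -0.05]
6.8667 [0.5702 0.1632 0.0695] [ 3.141e+00  1.000e-03 -3.300e-02] [0.3 0.7 0.5]
```

```bash
python3 -m inch '[{"x":0,"y":-0.8,"z":0,"yaw":0},{"x":0,"y":-0.8,"z":0,"yaw":0},{"x":0,"y":-0.6,"z":0,"yaw":0},{"x":0,"y":-0.6,"z":0,"yaw":0},{"x":0,"y":-0.6,"z":0,"yaw":0},{"x":0,"y":-0.6,"z":0,"yaw":0},{"x":0,"y":-0.6,"z":0,"yaw":0},{"x":0,"y":-0.6,"z":0,"yaw":0},{"x":0,"y":-0.6,"z":0,"yaw":0},{"x":0,"y":-0.6,"z":0,"yaw":0},{"x":0,"y":-0.6,"z":0,"yaw":0},{"x":0,"y":0,"z":0,"yaw":0},{"x":0,"y":0,"z":0,"yaw":0},{"x":0,"y":0,"z":0,"yaw":0},{"x":0,"y":0,"z":-2,"yaw":0},{"x":0,"y":0,"z":-3,"yaw":0},{"x":0,"y":0,"z":-3,"yaw":0},{"x":0,"y":0,"z":-3,"yaw":0},{"x":0,"y":0,"z":-2,"yaw":0}]'
python3 -m inch '[{"x":0,"y":3,"z":0,"yaw":0},{"x":0,"y":3,"z":0,"yaw":0},{"x":0,"y":3,"z":0,"yaw":0},{"x":0,"y":3,"z":0,"yaw":0},{"x":0,"y":3,"z":0,"yaw":0},{"x":0,"y":3,"z":0,"yaw":0},{"x":0,"y":3,"z":0,"yaw":0},{"x":0,"y":3,"z":0,"yaw":0},{"x":0,"y":3,"z":0,"yaw":0},{"x":0,"y":3,"z":0,"yaw":0},{"x":0,"y":3,"z":0,"yaw":0},{"x":0,"y":3,"z":0,"yaw":0},{"x":0,"y":3,"z":0,"yaw":0},{"x":0,"y":3,"z":0,"yaw":0},{"x":0,"y":3,"z":0,"yaw":0},{"x":0,"y":3,"z":0,"yaw":0},{"x":0,"y":3,"z":0,"yaw":0},{"x":0,"y":3,"z":0,"yaw":0},{"x":0,"y":0,"z":0,"yaw":0}]'
python3 - <<'E'
from h import *
im=bot.camera("top")
cv2.imwrite("pics/t4.png",cv2.resize(im[140:300,110:430],None,fx=2.5,fy=2.5))
E
```

```text
time: 8.45
tool_pos: [0.5733, 0.2333, 0.2028]
orientation: [-3.141, -0.002, -0.033]
contact_force: [-0.4, 0.0, -0.5]
grip_width: 0.004
gripper_force: 0.0
time: 10.03
tool_pos: [0.5545, -0.3108, 0.2001]
orientation: [3.141, -0.001, -0.036]
contact_force: [-1.3, 0.7, 0.6]
grip_width: 0.001
gripper_force: 0.0
```

View pics/t4.png

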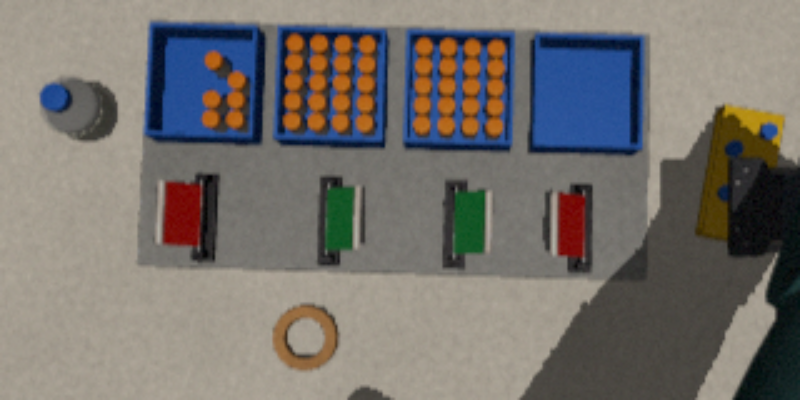

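The tags now read red, green, green, red (cols 183, 340, 470, 570), matching the bins. The bottle, rack and tape have not moved, and the arm is clear.

```bash
python3 -c "
from rig import bot
print(bot.finish_job())"
```

```text
the job is handed in; nothing more can be done
None
```

I pushed over the two wrong tags and handed the job in at about 10 s: both full bins now show green and both not-full bins show red, with the bottle, rack and tape left where they were.

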